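Change the preamplifier's battery packs

TASK

The preamplifier's two battery packs are flat and the two in the charger are full: change them over, so that both charged packs sit fully down in the preamplifier and both flat ones fully down in the charger. All four bays are taken, so a pack has to stand aside on the way, for which the empty mat is free; don't let any pack topple over.

Things in the scene. Friction and masses are not known exactly. Their poses are not given: they have to be found in the camera images.
- flat_pack_1: Flat battery pack: plain grey block 68 x 36 x 58 mm (own x, y, z), blank pale label on top, 0.22 kg; all four are alike and fit any bay either way round. Origin: centre of its underside, z up. Grip it across its 36 mm width (own y), by the upper 36 mm that stand clear of a bay. Known by its start: in the preamplifier's left bay.
- flat_pack_2: Flat battery pack: plain grey block 68 x 36 x 58 mm (own x, y, z), blank pale label on top, 0.22 kg; all four are alike and fit any bay either way round. Origin: centre of its underside, z up. Grip it across its 36 mm width (own y), by the upper 36 mm that stand clear of a bay. Known by its start: in the preamplifier's right bay.
- fresh_pack_1: Charged battery pack: plain grey block 68 x 36 x 58 mm (own x, y, z), blank pale label on top, 0.22 kg; all four are alike and fit any bay either way round. Origin: centre of its underside, z up. Grip it across its 36 mm width (own y), by the upper 36 mm that stand clear of a bay. Known by its start: in the charger's left bay.
- fresh_pack_2: Charged battery pack: plain grey block 68 x 36 x 58 mm (own x, y, z), blank pale label on top, 0.22 kg; all four are alike and fit any bay either way round. Origin: centre of its underside, z up. Grip it across its 36 mm width (own y), by the upper 36 mm that stand clear of a bay. Known by its start: in the charger's right bay.
- preamp_bay_1: Battery bay in the preamplifier: fixed grey metal case 128 x 150 x 44 mm, aluminium front panel with two black knobs and two round sockets; bay floor 22 mm above the desk. Well 76 x 44 x 22 mm deep, 5 mm bevel round its mouth, 4 mm play each side of a pack. Origin: centre of its floor; x along its length, y across, z up. Left bay; the right one is 70 mm along -y.
- preamp_bay_2: Battery bay in the preamplifier: fixed grey metal case 128 x 150 x 44 mm, aluminium front panel with two black knobs and two round sockets; bay floor 22 mm above the desk. Well 76 x 44 x 22 mm deep, 5 mm bevel round its mouth, 4 mm play each side of a pack. Origin: centre of its floor; x along its length, y across, z up. Right bay; the left one is 70 mm along +y.
- charger_bay_1: Charging bay in the charger: fixed low plain black plastic cradle 114 x 148 x 36 mm, no knobs; bay floor 14 mm above the desk. Well 76 x 44 x 22 mm deep, 5 mm bevel round its mouth, 4 mm play each side of a pack. Origin: centre of its floor; x along its length, y across, z up. Left bay; the right one is 70 mm along -y.
- charger_bay_2: Charging bay in the charger: fixed low plain black plastic cradle 114 x 148 x 36 mm, no knobs; bay floor 14 mm above the desk. Well 76 x 44 x 22 mm deep, 5 mm bevel round its mouth, 4 mm play each side of a pack. Origin: centre of its floor; x along its length, y across, z up. Right bay; the left one is 70 mm along +y.
- mat: Antistatic mat, flat, mottled grey, 130 x 140 mm (own x, y), 2 mm thick, fixed to the desk and empty: the free spot, room to stand a pack or two aside. Origin: centre of its underside, z up. Preamplifier, charger and mat change places between starts.
Not all that is in view belongs to the job. Leave any red or yellow look-alike of the flat_pack_2 alone.

How it is judged:
At the end, for the whole second after the job is handed in: Both packs from the preamplifier are in the charger's bays and both from the charger in the preamplifier's, one in each (either bay): within 8 mm of the bay's centre, underside within 4 mm of its floor, upright within 0.08 rad, at rest and released (((horizontal distance between flat_pack_1 and charger_bay_1 below 0.008 m and z of flat_pack_1 in the frame of charger_bay_1 below 0.004 m and angle between flat_pack_1's own z axis and vertical below 0.08 rad) or (horizontal distance between flat_pack_1 and charger_bay_2 below 0.008 m and z of flat_pack_1 in the frame of charger_bay_2 below 0.004 m and angle between flat_pack_1's own z axis and vertical below 0.08 rad)) and linear speed of each of flat_pack_1, flat_pack_2, fresh_pack_1, fresh_pack_2 below 0.02 m/s and angular speed of each of flat_pack_1, flat_pack_2, fresh_pack_1, fresh_pack_2 below 0.2 rad/s and contact force between each of flat_pack_1, flat_pack_2, fresh_pack_1, fresh_pack_2 and the fingers below 0.1 N and ((horizontal distance between flat_pack_2 and charger_bay_1 below 0.008 m and z of flat_pack_2 in the frame of charger_bay_1 below 0.004 m and angle between flat_pack_2's own z axis and vertical below 0.08 rad) or (horizontal distance between flat_pack_2 and charger_bay_2 below 0.008 m and z of flat_pack_2 in the frame of charger_bay_2 below 0.004 m and angle between flat_pack_2's own z axis and vertical below 0.08 rad)) and ((horizontal distance between fresh_pack_1 and preamp_bay_1 below 0.008 m and z of fresh_pack_1 in the frame of preamp_bay_1 below 0.004 m and angle between fresh_pack_1's own z axis and vertical below 0.08 rad) or (horizontal distance between fresh_pack_1 and preamp_bay_2 below 0.008 m and z of fresh_pack_1 in the frame of preamp_bay_2 below 0.004 m and angle between fresh_pack_1's own z axis and vertical below 0.08 rad)) and ((horizontal distance between fresh_pack_2 and preamp_bay_1 below 0.008 m and z of fresh_pack_2 in the frame of preamp_bay_1 below 0.004 m and angle between fresh_pack_2's own z axis and vertical below 0.08 rad) or (horizontal distance between fresh_pack_2 and preamp_bay_2 below 0.008 m and z of fresh_pack_2 in the frame of preamp_bay_2 below 0.004 m and angle between fresh_pack_2's own z axis and vertical below 0.08 rad))); the robot touches nothing.
It fails at once if a battery pack is toppled (angle between any of flat_pack_1, flat_pack_2, fresh_pack_1, fresh_pack_2's own z axis and vertical above 0.8 rad).
It also fails if it takes over 125 s, if anything falls off the work surface, if the arm or the gripper's body presses on something with over 40 N, if the wrist force passes 120 N, or if a joint passes its speed limit or range.

ROBOT

A 6-joint arm with a two-finger parallel gripper is mounted at the origin on a cart in front of the work surface, level with it; the furniture and walls round the work are solid. World frame = base frame: x ahead of the robot, y to its left, z up, the work surface at z = 0. Lengths are in m, angles in rad, forces in N, time in s.
With the tool pointing down it reaches from about 0.3 to 0.775 m from the base axis. Payload 14.6 kg.
Tool frame: the origin (TCP) lies at the very end of the fingers, on their centre line; the grasp point (between the pads) lies 19 mm behind it; z points along the fingers, y is the line along which they close (so a half turn about z gives the same grasp; the last joint's range is limited). The gripper opens to 94 mm and grips with 3 to 60 N. Pads are 16 mm wide; open, the fingers measure 119 mm over their backs; the gripper's body (75 mm by 177 mm) begins 78 mm behind the grasp point.
Start: joints at [1.241, 0.3, 1.521, -0, 1.321, -0.067], TCP at [0.143, 0.531, 0.205] pointing down, gripper open.
Joint ranges: [-3.03, 3.03], [-0.79, 2.21], [0.23, 2.52], [-1.04, 4.18], [0, 3.07], [-2.55, 2.55]. Speed limits (rad/s): [2.22, 2.22, 2.57, 3.14, 3.14, 3.14].

INTERFACE

Orientations are given as [roll, pitch, yaw] about the fixed x, y, z axes, in that order (R = Rz(yaw) Ry(pitch) Rx(roll)).
In Python, from station import ctrl, camera, camera_info, finder gives the robot as it stands.
- The arm moves only by the tool carry_out, never from a script. Its argument "motion" is a list of rows, each a list of 2 entries, a list of its own where there are three numbers: the shift along the tool's x, y, z as a fraction of full scale, then the turn about the tool's z as a fraction of full scale. A call has 1 to 12 rows; each row is the pose to reach, as a shift and turn from the pose commanded when the call began, along the tool's axes at that moment, turning the shorter way round; what a row does not reach only later rows make up. Full scale, the value 1, is 200 mm for a shift and 360 degrees for a turn. A row lasts 1/10 s, in which the tool goes at most 50 mm and 8.59 degrees, less where a joint would pass 70% of its speed; a pose out of reach is approached as far as the arm can. A call with a number of a shift or a turn outside -1 to 1 is refused whole. A call with a gripper value outside its range is refused whole. "hand" is the closure, from -1 (fully open) to 1 (shut), set as the call begins (left out, the last holds). The fingers move at their own pace and stop on an object; "force" is the grip in N (left out, the last holds). Time passes only in rows, so rows that repeat a pose let the fingers close. It gives the time, the measured TCP pose, the force, the opening and the grip force at its end, in the units of the state.
- ctrl.get_obs(): the state, without advancing time (a new reading comes with each control period).
- camera(name): name is "scene" or "side" or "wrist"; returns (picture, depth): 400x640x3 uint8, blue, green, red; 400x640 float32, m along the optical axis (not along the pixel's ray), 0 where there is no reading.
- camera_info(name): a dict with "camera_matrix" (3x3 intrinsics, pixels), "origin" and "attitude" of the camera in the world. Camera axes: x right, y down, z forward; pixel columns grow to the right and rows downward; lengths in m; the calibration is good to about 2 mm. The wrist camera is an equidistant fisheye: a pixel r from the principal point sees the ray r / f radians off the axis. A picture is of the moment at which its call begins: read the wrist's pose just before it. camera_info takes no time and is no camera call; for the wrist camera it gives the pose at the moment of the call.
- ctrl.hand_in(): hands the job in; it is judged then, once.
Trained networks look in the newest picture that a camera, given by its name, has taken for a name from the list of things; names that differ only in an ending like _2 or _b are one class to them, and where a whole thing is asked for, a point or a joint stands for the part that bears it (a point fixed in the world has none). Each returns a list of dicts, best first, with "conf" (0 to 1); they miss things now and then, are a little off and sometimes report something else, mostly with a low value. They report only what shows in the picture. A call takes as long as a camera call. They do not tell look-alikes from the thing itself.
- finder.boxes_of(camera, query): "location" ([column, row] in pixels, amid what is visible of it).
- finder.cut_out(camera, query): "mask" (400x640 bool, what is visible of it) and "location" ([column, row] in pixels, amid what is visible of it).
- finder.pinpoint(camera, query): "location" ([column, row] in pixels: a listed point, or the origin of a listed thing).
The state is a dict: "time_s": time; "qpos": joint angles; "joint_vel": joint speeds; "tau": joint torques, N m; "ee_pos": TCP position; "eef_rot": TCP orientation; "force": force on the tool from outside, world axes, zero at the start; "moment": the same for the moment, N m; "grip_width": finger opening in m; "grip_force": force on a finger pad.
Only numpy, scipy, OpenCV 4.12 (cv2) and the standard library are available. Lean on these libraries where they do the work, as an engineer would, in place of code of your own. Each camera call takes 0.05 s, during which the arm holds its last target. There are 200 camera calls.

## Working session

There is one attempt and no reset: what is moved stays moved. The work goes in short steps, Python scripts to look and compute and a tool call to move; the robot and the scene stay as the last step left them, time stands still between calls to the robot, and variables do not carry over. Pictures are saved under pics/ and viewed, at most 14 in all, crops included, and the job is handed in when it is done.

Besides the shell and the picture viewer there is one more tool, called after "Request:" as name(argument=value, ...) on one line, values as JSON. carry_out: Moves the arm, as the interface text tells. Its arguments: {"type":"object","properties":{"motion":{"type":"array","items":{"type":"array"}},"hand":{"type":"number"},"force":{"type":"number"}},"required":["motion"]}

```bash
mkdir -p pics; cat > h.py <<'E'
import numpy as np,cv2
from station import ctrl,camera,camera_info,finder
from scipy.spatial.transform import Rotation as R
def cam(n):
    i=camera_info(n); a=np.array(i["attitude"],float)
    M=a if a.shape==(3,3) else R.from_euler('xyz',a).as_matrix()
    return np.array(i["camera_matrix"]),np.array(i["origin"]),M
def cloud(n,d):
    K,o,M=cam(n); v,u=np.mgrid[:400,:640]
    p=np.stack([(u-K[0,2])/K[0,0]*d,(v-K[1,2])/K[1,1]*d,d],-1)
    return p@M.T+o
E
python3 - <<'E'
from h import *
for n in("scene","side"):
    im,d=camera(n); cv2.imwrite(f"pics/{n}0.png",im); np.save(f"{n}.npy",d)
    print(n,camera_info(n))
    for q in("flat_pack_1","preamp_bay_1","charger_bay_1","mat"):
        print(q,[(np.round(x["location"]),round(x["conf"],2)) for x in finder.pinpoint(n,q)][:7])
print(ctrl.get_obs())
E
```

```text
scene {'camera_matrix': array([[416.84067538,   0.        , 316.95356463],
       [  0.        , 416.84067538, 201.22339095],
       [  0.        ,   0.        ,   1.        ]]), 'origin': array([ 0.06119511, -0.8295117 ,  0.77019725]), 'attitude': array([-2.15841961, -0.00639186, -0.56737038])}
flat_pack_1 [(array([269., 223.]), 0.86), (array([402., 229.]), 0.78), (array([276., 235.]), 0.6)]
preamp_bay_1 []
charger_bay_1 [(array([273., 222.]), 0.6)]
mat [(array([281., 197.]), 0.64)]
side {'camera_matrix': array([[448.72024896,   0.        , 316.17262701],
       [  0.        , 448.72024896, 200.48163416],
       [  0.        ,   0.        ,   1.        ]]), 'origin': array([0.46820326, 1.02755886, 0.80902355]), 'attitude': array([-2.25948798,  0.02105672, -2.99636988])}
flat_pack_1 [(array([366., 207.]), 0.97), (array([288., 138.]), 0.97), (array([261., 162.]), 0.92), (array([368., 193.]), 0.78)]
preamp_bay_1 []
charger_bay_1 []
mat [(array([317., 244.]), 0.94)]
{'time_s': 0.5, 'qpos': array([ 1.24141817e+00,  2.99923761e-01,  1.52103472e+00,  2.35385454e-05,
        1.32070808e+00, -6.66111862e-02]), 'joint_vel': array([ 0.00032559, -0.00101811, -0.00059072,  0.00092477,  0.00086087,
        0.00108257]), 'tau': array([-3.93442087e-04, -5.31340241e+01, -3.52742243e+01,  7.08739506e-02,
        2.13674689e-02, -7.99888284e-06]), 'ee_pos': array([0.14285865, 0.53109532, 0.20541784]), 'eef_rot': array([-3.14152043e+00, -2.76746253e-05,  2.87881986e+00]), 'force': array([ 0.47425207, -0.12005699,  0.15393003]), 'moment': array([ 0.01633983,  0.00220077, -0.00703404]), 'grip_force': 0.0, 'grip_width': 0.09405120698000297}
```

View pics/scene0.png

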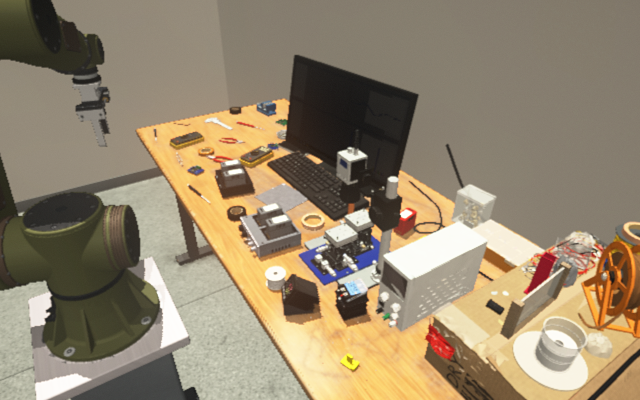

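View pics/side0.png

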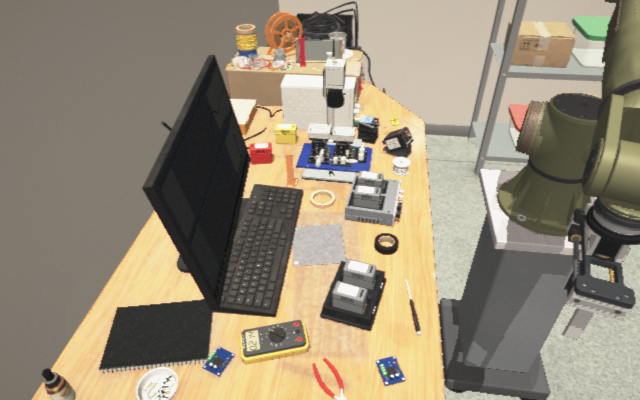

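The side view shows the preamplifier at about (375,200), with packs at (370,180) and (366,200). The black charger is at (355,295), with packs at (360,272) and (350,295), and the empty mat is at (318,244). The red look-alike at (261,153) and the yellow one at (286,133) stand apart by the monitor and stay put. Next I'll fit the pack tops from depth and check them in one enlarged crop.

```bash
python3 - <<'E'
from h import *
im=cv2.imread("pics/side0.png")
for n,box in(("side",(300,400,160,330)),("scene",(205,310,155,260))):
    d=np.load(n+".npy"); P=cloud(n,d); u0,u1,v0,v1=box
    m=np.zeros((400,640),bool); m[v0:v1,u0:u1]=1; m&=d>0
    img=cv2.imread(f"pics/{n}0.png")
    t=m&(P[...,2]>.062)&(P[...,2]<.090)
    k,l,s,c=cv2.connectedComponentsWithStats(t.astype(np.uint8),connectivity=4)
    for i in range(1,k):
        if s[i,4]<60: continue
        q=P[l==i]; z=np.median(q[:,2]); q=q[abs(q[:,2]-np.percentile(q[:,2],70))<.006]
        r=cv2.minAreaRect((q[:,:2]*1000).astype(np.float32))
        print(n,c[i].round(),s[i,4],"z",np.percentile(q[:,2],[10,50,90]).round(4),"rect",np.round(r[0],1),np.round(r[1],1),round(r[2],1),"mean",(q.mean(0)*1000).round(1))
        if n=="side": im[l==i]=(.5*im[l==i]+[0,127,0]).astype(np.uint8)
    for nm,lo,hi in(("case",.03,.05),("desk",-.01,.012)):
        q=P[m&(P[...,2]>lo)&(P[...,2]<hi)]; print(nm,np.median(q[:,2]))
cv2.imwrite("pics/crop1.png",cv2.resize(im[150:340,280:430],None,fx=3,fy=3,interpolation=cv2.INTER_CUBIC))
# mat
x=finder.cut_out("side","mat")
d=np.load("side.npy");P=cloud("side",d)
for e in x[:2]:
    q=P[e["mask"]&(d>0)]; print("mat",e["conf"],np.median(q,0),cv2.minAreaRect((q[:,:2]*1000).astype(np.float32)))
E
```

```text
side [371. 178.] 315 z [0.0769 0.08   0.0822] rect [479.6  29.9] [44.1 67. ] 82.4 mean [479.2  31.5  79.7]
side [367. 192.] 341 z [0.0766 0.0797 0.0818] rect [484.   94.2] [38.8 67.1] 84.7 mean [484.4  96.9  79.4]
side [360. 269.] 458 z [0.0694 0.0718 0.0736] rect [485.1 358. ] [38.3 68. ] 78.3 mean [484.7 360.9  71.6]
side [350. 292.] 517 z [0.0692 0.0718 0.0735] rect [501.6 425.5] [39.2 68.9] 76.3 mean [500.8 427.7  71.7]
case 0.03834152377807287
desk 0.0006891660912404785
scene [230. 164.] 133 z [0.0667 0.0698 0.0722] rect [500.2 419.2] [39.5 67.6] 75.0 mean [499.3 417.7  69.6]
scene [233. 173.] 139 z [0.0664 0.0702 0.0723] rect [484.5 352.4] [38.8 68.8] 79.6 mean [483.1 349.5  69.8]
scene [269. 210.] 264 z [0.0755 0.0784 0.0804] rect [484.   88.9] [38.8 68.7] 84.3 mean [482.4  86.   78.1]
scene [278. 222.] 285 z [0.075  0.0782 0.0803] rect [478.9  23. ] [38.8 67.7] 84.7 mean [477.3  19.9  77.9]
case 0.041166143562106905
desk -0.0009428662302298219
mat 0.88 [0.59639994 0.23489651 0.00219006] ((593.194091796875, 236.6475830078125), (130.70651245117188, 167.5913848876953), 8.31378173828125)
```

View pics/crop1.png

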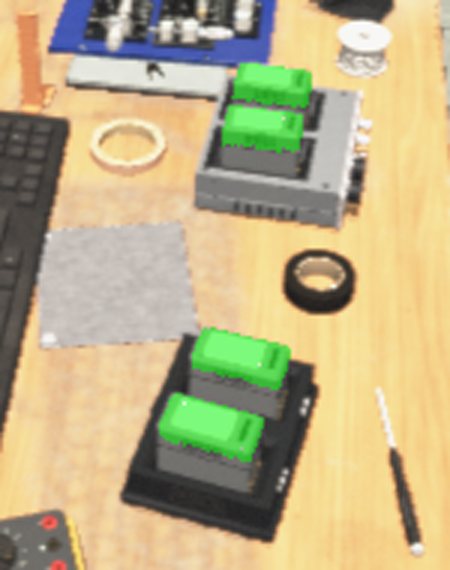

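The crop shows four highlighted pack tops: two in the grey preamplifier with knobs and two in the black charger. These are the job's packs, and red and yellow aren't among them. Next come a clearance check and a move helper.

```bash
cat >> h.py <<'E'
def go(*wps):
    "world waypoints (x,y,z mm,yaw deg) -> fractions from current pose"
    o=ctrl.get_obs(); p=np.array(o["ee_pos"]); e=o["eef_rot"]; M=R.from_euler('xyz',e).as_matrix()
    print("t",round(o["time_s"],1),"pos",(p*1000).round(1),"yaw",round(np.degrees(e[2]),1),"w",round(o["grip_width"]*1000,1))
    for x,y,z,a in wps:
        s=M.T@(np.array([x,y,z])/1000-p)/.2; t=-((a-np.degrees(e[2])+180)%360-180)/360
        print((x,y,z,a),s.round(3),round(t,3))
E
python3 - <<'E'
from h import *
for n in("side","scene"):
    P=cloud(n,np.load(n+".npy")); d=np.load(n+".npy")
    print(n)
    for y in np.arange(-.25,.6,.05):
        r=[]
        for x in np.arange(.3,.8,.05):
            m=(d>0)&(abs(P[...,0]-x)<.025)&(abs(P[...,1]-y)<.025)
            r.append(int(1000*np.percentile(P[m][:,2],98)) if m.sum()>8 else -9)
        print(round(y,2),r)
d=np.load("side.npy");K,o,M=cam("side")
for u,v in((294,225),(341,224),(346,262),(295,266)):
    r=M@np.array([(u-K[0,2])/K[0,0],(v-K[1,2])/K[1,1],1]); print("matcorner",(o+r*(.002-o[2])/r[2]).round(3))
go((484,90,200,175),(484,90,130,175))
E
```

```text
side
-0.25 [2, 72, 88, 59, 73, 73, 307, 308, 4, 61]
-0.2 [3, 67, 88, 62, 40, 109, 108, 261, 25, 56]
-0.15 [2, 30, 37, 3, 45, 325, 376, 125, 28, 4]
-0.1 [3, 34, 36, 3, 40, 308, 325, 124, 24, 3]
-0.05 [2, 2, 3, -9, 23, 23, 24, 74, 21, 3]
-0.0 [2, 3, 46, 81, 82, 44, 12, 3, 110, 3]
0.05 [2, 3, 46, 82, 83, 45, 14, 15, 25, 29]
0.1 [2, 3, 46, 81, 82, 46, 13, 15, 24, 29]
0.15 [3, 2, 45, 45, 45, 43, 4, 15, 23, 29]
0.2 [1, 3, 20, 20, 3, 4, 5, 16, 25, 30]
0.25 [2, 2, 19, 19, 3, 5, 5, 16, 26, 30]
0.3 [2, 3, 3, 3, 37, 36, 4, 16, 25, 29]
0.35 [2, 6, 5, 74, 74, 37, 3, 18, 25, 29]
0.4 [2, 10, 2, 72, 74, 72, 3, 20, 25, 74]
0.45 [2, 11, 2, 71, 73, 71, 3, 19, 25, 109]
0.5 [2, 3, 2, 3, 2, 3, 32, 39, 30, 135]
0.55 [2, 3, 18, 18, 8, 9, 31, 35, 30, 18]
scene
-0.25 [1, 68, 84, 59, 72, 45, 303, 307, -9, -9]
-0.2 [1, 63, 87, 66, 39, 107, 288, 281, 22, 1]
-0.15 [1, 31, 34, 1, 42, 322, 364, 146, 22, 2]
-0.1 [1, 33, 35, 1, 38, 320, 325, 128, -9, 1]
-0.05 [1, 1, 1, 1, 19, 17, 19, 75, -9, 2]
-0.0 [0, 1, 44, 79, 79, 44, 12, 9, 65, 20]
0.05 [1, 1, 44, 79, 79, 43, 13, 12, 22, 23]
0.1 [0, 1, 44, 80, 81, 44, 12, 13, 22, 25]
0.15 [0, 1, 41, 44, -744, 2, 3, 13, 22, 27]
0.2 [0, 1, 18, 18, 0, 3, 3, 14, 23, 28]
0.25 [0, 1, 17, 17, 0, 3, 3, 13, 23, 28]
0.3 [0, 1, 1, 33, 34, 34, 3, 17, 23, 27]
0.35 [0, 2, 2, 71, 72, 36, 1, 19, 23, 26]
0.4 [0, 9, 1, 68, 72, 70, 2, 19, 24, 84]
0.45 [0, 8, 1, 68, 72, 70, 19, 16, 23, 116]
0.5 [0, 1, 2, 1, -546, 17, 30, 36, 28, 140]
0.55 [0, 0, 15, 8, 6, 8, 30, 35, 28, 16]
matcorner [0.671 0.168 0.002]
matcorner [0.547 0.149 0.002]
matcorner [0.521 0.283 0.002]
matcorner [0.642 0.311 0.002]
t 0.6 pos [142.9 531.1 205.4] yaw 164.9 w 93.9
(484, 90, 200, 175) [-2.22  -1.687  0.027] -0.028
(484, 90, 130, 175) [-2.22  -1.687  0.377] -0.028
```

Request:
carry_out(motion=[[[-0.19, -0.14, 0], 0], [[-0.37, -0.28, 0], -0.01], [[-0.56, -0.42, 0], -0.02], [[-0.75, -0.56, 0], -0.028], [[-0.93, -0.7, 0], -0.028]], hand=-0.1, force=40)

```text
time_s: 1.05
ee_pos: [0.287, 0.346, 0.2056]
eef_rot: [3.141, 0.0, 3.057]
force: [0.4, -0.1, -0.1]
grip_width: 0.0574
grip_force: 0.0
```

```bash
python3 -c "
from h import *
go((484,90,180,175))"
```

```text
t 1.1 pos [287.  346.  205.6] yaw 175.1 w 57.4
(484, 90, 180, 175) [-1.09  -1.192  0.128] 0.0
```

Request:
carry_out(motion=[[[-0.18, -0.2, 0], 0], [[-0.36, -0.4, 0], 0], [[-0.54, -0.6, 0], 0], [[-0.72, -0.8, 0.04], 0], [[-0.9, -0.98, 0.08], 0], [[-0.9, -0.98, 0.08], 0]])

```text
time_s: 1.65
ee_pos: [0.4501, 0.1336, 0.1889]
eef_rot: [-3.141, -0.0, 3.052]
force: [0.2, 0.9, 0.0]
grip_width: 0.0519
grip_force: 0.0
```

```bash
python3 - <<'E'
from h import *
im,d=camera("wrist"); cv2.imwrite("pics/w1.png",im)
print(camera_info("wrist"))
for q in("flat_pack_1",):print(q,[(np.round(x["location"]),round(x["conf"],2)) for x in finder.pinpoint("wrist",q)][:7])
go((484,90,180,175),(484,90,50,175))
E
```

```text
{'camera_matrix': array([[309.70691629,   0.        , 318.01866044],
       [  0.        , 309.70691629, 201.86558026],
       [  0.        ,   0.        ,   1.        ]]), 'origin': array([0.37670623, 0.13955732, 0.36762067]), 'attitude': array([2.88426983e+00, 2.60016044e-03, 1.48014477e+00])}
flat_pack_1 [(array([289., 216.]), 0.89), (array([230., 220.]), 0.72)]
t 1.8 pos [449.3 135.  188.9] yaw 174.8 w 51.8
(484, 90, 180, 175) [-0.193 -0.208  0.045] -0.0
(484, 90, 50, 175) [-0.194 -0.208  0.695] -0.0
```

View pics/w1.png

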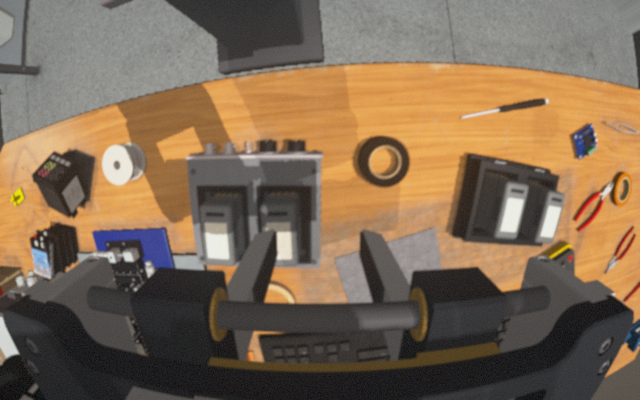

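The wrist view shows the preamplifier packs at (217,230) and (283,230), each filling its well, and the charger packs at (512,212) and (549,220). I'll refine all the positions from this view's depth.

```bash
cat >> h.py <<'E'
def wcloud(d):
    K,o,M=cam("wrist"); v,u=np.mgrid[:400,:640]
    a=(u-K[0,2])/K[0,0]; b=(v-K[1,2])/K[1,1]; th=np.hypot(a,b); s=np.tan(th)/np.maximum(th,1e-9)
    return np.stack([a*s*d,b*s*d,d],-1)@M.T+o, th
def tops(P,ok,zlo,zhi,reg,minn=60,er=0):
    x0,x1,y0,y1=reg
    t=ok&(P[...,2]>zlo)&(P[...,2]<zhi)&(P[...,0]>x0)&(P[...,0]<x1)&(P[...,1]>y0)&(P[...,1]<y1)
    k,l,s,c=cv2.connectedComponentsWithStats(t.astype(np.uint8),connectivity=4)
    for i in range(1,k):
        if s[i,4]<minn: continue
        q=P[l==i]; r=cv2.minAreaRect((q[:,:2]*1000).astype(np.float32))
        print(c[i].round(),s[i,4],"z",round(np.median(q[:,2])*1000,1),"c",np.round(r[0],1),np.round(r[1],1),round(r[2],1))
E
python3 - <<'E'
from h import *
im,d=camera("wrist"); P,th=wcloud(d); ok=(d>0)&(th<1.2)
print("pre"); tops(P,ok,.074,.086,(.42,.56,-.02,.14))
print("case");tops(P,ok,.037,.050,(.36,.6,-.05,.20),200)
print("chg"); tops(P,ok,.066,.078,(.4,.6,.3,.5))
print("case");tops(P,ok,.029,.042,(.36,.6,.28,.52),200)
print("mat");tops(P,ok,-.01,.2,(.55,.6,.2,.25))
E
```

```text
pre
[218. 234.] 1955 z 80.1 c [478.3  26.3] [37.6 67.4] 83.2
[282. 231.] 1683 z 80.0 c [483.   92.1] [37.  67.1] 86.7
case
[258. 193.] 8173 z 44.0 c [466.6  59.5] [152.6 132.6] 84.5
chg
[510. 210.] 1403 z 71.5 c [483.2 355.8] [37.2 67.7] 79.0
[549. 217.] 1043 z 71.3 c [499.9 422.8] [38.1 67.5] 76.7
case
[504. 200.] 2493 z 35.3 c [491.2 388. ] [140.  105.8] 79.1
[486. 200.] 303 z 35.4 c [477.4 341.8] [21.2 69.9] 61.6
mat
[404. 264.] 309 z 1.8 c [570.2 246.1] [54.7 22.1] 26.4
```

```bash
python3 -c "
from h import *
go((483,92,120,176),(483,92,50,176))"
```

```text
t 1.8 pos [448.6 136.1 189.2] yaw 174.9 w 51.6
(483, 92, 120, 176) [-0.191 -0.205  0.346] -0.003
(483, 92, 50, 176) [-0.191 -0.205  0.696] -0.003
```

Request:
carry_out(motion=[[[-0.1, -0.1, 0.15], 0], [[-0.19, -0.2, 0.3], -0.003], [[-0.191, -0.205, 0.35], -0.003], [[-0.191, -0.205, 0.35], -0.003], [[-0.191, -0.205, 0.45], -0.003], [[-0.191, -0.205, 0.55], -0.003], [[-0.191, -0.205, 0.65], -0.003], [[-0.191, -0.205, 0.695], -0.003], [[-0.191, -0.205, 0.695], -0.003]])

```text
time_s: 2.7
ee_pos: [0.4826, 0.0935, 0.0507]
eef_rot: [-3.142, -0.0, 3.075]
force: [0.8, -0.5, 0.3]
grip_width: 0.0519
grip_force: 0.0
```

Request:
carry_out(motion=[[[0, 0, 0], 0], [[0, 0, 0], 0], [[0, 0, 0], 0], [[0, 0, 0], 0], [[0, 0, 0], 0], [[0, 0, 0], 0]], hand=1, force=40)

```text
time_s: 3.3
ee_pos: [0.4835, 0.0927, 0.0516]
eef_rot: [3.141, 0.002, 3.073]
force: [-1.4, 0.4, 8.8]
grip_width: 0.0357
grip_force: 40.0
```

Request:
carry_out(motion=[[[0, 0, -0.05], 0], [[0, 0, -0.15], 0], [[0, 0, -0.25], 0], [[0, 0, -0.35], 0], [[0, 0, -0.43], 0], [[0, 0, -0.43], 0]])

```text
time_s: 3.9
ee_pos: [0.4838, 0.0926, 0.1388]
eef_rot: [3.141, 0.004, 3.073]
force: [0.5, 0.5, -3.4]
grip_width: 0.0356
grip_force: 40.0
```

```bash
python3 -c "
from h import *
print(ctrl.get_obs()['force'],ctrl.get_obs()['grip_force'])
go((590,228,136,170),(590,228,33,170))"
```

```text
[ 0.51490138  0.45038213 -3.39316521] 39.99845266342163
t 3.9 pos [483.8  92.6 138.8] yaw 176.1 w 35.6
(590, 228, 136, 170) [-0.484  0.711  0.016] 0.017
(590, 228, 33, 170) [-0.482  0.711  0.531] 0.017
```

Request:
carry_out(motion=[[[-0.06, 0.1, 0], 0], [[-0.15, 0.22, 0], 0.005], [[-0.24, 0.35, 0], 0.01], [[-0.33, 0.48, 0], 0.015], [[-0.42, 0.61, 0], 0.017], [[-0.484, 0.711, 0], 0.017], [[-0.484, 0.711, 0.1], 0.017], [[-0.484, 0.711, 0.22], 0.017], [[-0.484, 0.711, 0.34], 0.017], [[-0.484, 0.711, 0.44], 0.017], [[-0.484, 0.711, 0.5], 0.017], [[-0.484, 0.711, 0.5], 0.017]])

```text
time_s: 5.1
ee_pos: [0.5881, 0.2275, 0.0343]
eef_rot: [-3.14, -0.003, 2.967]
force: [-0.1, 0.5, -3.0]
grip_width: 0.0355
grip_force: 40.0
```

```bash
python3 -c "
from h import *
go((590,228,32.0,170))"
```

```text
t 5.1 pos [588.1 227.5  34.3] yaw 170.0 w 35.5
(590, 228, 32.0, 170) [-0.009  0.004  0.012] -0.0
```

Request:
carry_out(motion=[[[0, 0, 0], 0], [[0, 0, 0], 0], [[0, 0, 0], 0]])

```text
time_s: 5.4
ee_pos: [0.5896, 0.228, 0.0374]
eef_rot: [3.141, 0.001, 2.967]
force: [0.1, 0.2, -3.3]
grip_width: 0.0357
grip_force: 40.0
```

Bottom is about 6 mm above the mat. I'll lower until contact, then open to about 52 mm.

Request:
carry_out(motion=[[[0, 0, 0.012], 0], [[0, 0, 0.024], 0], [[0, 0, 0.03], 0], [[0, 0, 0.03], 0], [[0, 0, 0.03], 0]])

```text
time_s: 5.9
ee_pos: [0.5893, 0.2279, 0.0316]
eef_rot: [3.141, 0.001, 2.967]
force: [-5.9, -2.0, 10.0]
grip_width: 0.0359
grip_force: 40.0
```

Request:
carry_out(motion=[[[0, 0, 0], 0], [[0, 0, 0], 0], [[0, 0, 0], 0], [[0, 0, 0], 0], [[0, 0, -0.1], 0], [[0, 0, -0.25], 0], [[0, 0, -0.4], 0], [[0, 0, -0.55], 0], [[0, 0, -0.62], 0], [[0, 0, -0.62], 0]], hand=-0.12)

```text
time_s: 6.9
ee_pos: [0.5898, 0.2281, 0.156]
eef_rot: [3.14, 0.003, 2.967]
force: [-0.3, 0.9, -0.2]
grip_width: 0.0528
grip_force: 0.0
```

```bash
python3 -c "
from h import *
im,d=camera('wrist'); P,th=wcloud(d); ok=(d>0)&(th<1.2)
tops(P,ok,.05,.072,(.52,.67,.15,.30));print('chg');tops(P,ok,.066,.078,(.4,.6,.3,.5))
go((483,356,150,167),(483,356,43,167))"
```

```text
[318. 200.] 2698 z 57.7 c [588.  226.5] [36.8 66.3] 80.0
chg
[439.  70.] 2593 z 69.8 c [484.6 355.1] [37.4 67.6] 79.1
[502.  83.] 1977 z 69.5 c [499.9 421.7] [36.6 68. ] 76.2
t 7.0 pos [589.2 227.9 154.1] yaw 170.0 w 52.6
(483, 356, 150, 167) [0.634 0.539 0.02 ] 0.008
(483, 356, 43, 167) [0.634 0.538 0.555] 0.008
```

Request:
carry_out(motion=[[[0.13, 0.11, 0], 0], [[0.29, 0.24, 0], 0.004], [[0.45, 0.38, 0], 0.008], [[0.58, 0.5, 0], 0.008], [[0.63, 0.536, 0.05], 0.008], [[0.63, 0.536, 0.15], 0.008], [[0.63, 0.536, 0.15], 0.008], [[0.63, 0.536, 0.27], 0.008], [[0.63, 0.536, 0.4], 0.008], [[0.63, 0.536, 0.5], 0.008], [[0.63, 0.536, 0.55], 0.008], [[0.63, 0.536, 0.55], 0.008]])

```text
time_s: 8.15
ee_pos: [0.4835, 0.3545, 0.0431]
eef_rot: [-3.14, -0.002, 2.916]
force: [0.2, 0.8, 0.5]
grip_width: 0.0527
grip_force: 0.0
```

Request:
carry_out(motion=[[[0, 0, 0], 0], [[0, 0, 0], 0], [[0, 0, 0], 0], [[0, 0, 0], 0], [[0, 0, 0], 0], [[0, 0, 0], 0]], hand=1)

```text
time_s: 8.75
ee_pos: [0.4844, 0.3557, 0.0456]
eef_rot: [3.14, 0.002, 2.917]
force: [0.8, 0.1, 6.1]
grip_width: 0.0361
grip_force: 39.7
```

Request:
carry_out(motion=[[[0, 0, -0.05], 0], [[0, 0, -0.15], 0], [[0, 0, -0.27], 0], [[0, 0, -0.39], 0], [[0, 0, -0.48], 0], [[0, 0, -0.48], 0], [[0, 0, -0.48], 0]])

```text
time_s: 9.45
ee_pos: [0.4834, 0.3551, 0.14]
eef_rot: [-3.141, -0.0, 2.916]
force: [0.0, 0.2, -2.8]
grip_width: 0.0358
grip_force: 39.7
```

```bash
python3 -c "
from h import *
im,d=camera('wrist'); P,th=wcloud(d); ok=(d>0)&(th<1.25)
print('pre'); tops(P,ok,.074,.086,(.42,.56,-.02,.14)); print('floor');tops(P,ok,.014,.030,(.43,.53,.06,.13),40)
print('chg floor');tops(P,ok,.004,.022,(.43,.54,.32,.40),40)
go((483.5,93.5,138,174.5))"
```

```text
pre
[ 50. 259.] 730 z 79.7 c [472.2  26.3] [37.2 55.1] 83.3
floor
[107. 244.] 1002 z 21.9 c [484.6  85.1] [77.4 35. ] 0.1
[143. 267.] 117 z 22.2 c [518.7 129. ] [ 3.1 22. ] 83.0
chg floor
[330. 144.] 284 z 11.7 c [433.6 371.3] [59.   5.3] 79.1
[316. 173.] 850 z 13.1 c [459.3 357.4] [44.3 19.4] 78.4
[368. 225.] 70 z 13.3 c [520.7 398.4] [ 4.8 25.7] 84.8
t 9.5 pos [483.2 355.  139.3] yaw 167.1 w 35.8
(483.5, 93.5, 138, 174.5) [-0.293 -1.274  0.008] -0.021
```

Request:
carry_out(motion=[[[-0.02, -0.1, 0], 0], [[-0.05, -0.25, 0], -0.005], [[-0.09, -0.4, 0], -0.01], [[-0.13, -0.55, 0], -0.015], [[-0.16, -0.7, 0], -0.021], [[-0.2, -0.85, 0], -0.021], [[-0.23, -0.95, 0], -0.021], [[-0.25, -1, 0], -0.021], [[-0.25, -1, 0], -0.021]])

```text
time_s: 10.4
ee_pos: [0.4878, 0.1485, 0.1398]
eef_rot: [-3.141, -0.001, 3.047]
force: [-0.5, -0.4, -1.3]
grip_width: 0.0358
grip_force: 39.7
```

```bash
python3 -c "
from h import *
im,d=camera('wrist'); P,th=wcloud(d); ok=(d>0)&(th<1.25)
print('pre'); tops(P,ok,.074,.086,(.42,.56,-.02,.14)); print('floor');tops(P,ok,.014,.030,(.43,.53,.06,.13),40)
print('chg floor');tops(P,ok,.006,.022,(.44,.54,.325,.39),40)
cv2.imwrite('pics/w2.png',im)
go((483,93.5,138,174.5),(483,93.5,60,174.5))"
```

```text
pre
[180. 215.] 2687 z 80.0 c [478.6  26.5] [37.  67.4] 84.6
floor
[261. 200.] 2996 z 22.0 c [485.7  92.2] [43.1 74.2] 84.1
chg floor
[480. 146.] 85 z 15.9 c [448.1 326.1] [ 2.9 16.2] 80.8
[504. 179.] 1801 z 13.7 c [486.4 358.5] [38.2 76.9] 78.3
t 10.4 pos [487.8 149.3 139.9] yaw 174.6 w 35.9
(483, 93.5, 138, 174.5) [-0.002 -0.28   0.01 ] 0.0
(483, 93.5, 60, 174.5) [-0.003 -0.28   0.4  ] 0.0
```

View pics/w2.png

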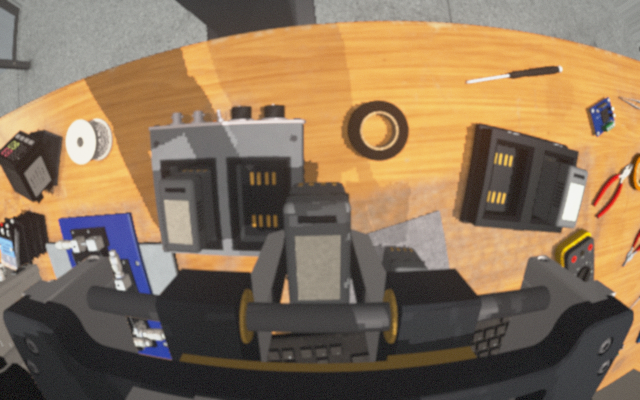

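The wrist view shows the empty preamplifier bay at (262,195), the held pack upright at (320,240), and the empty charger bay at (505,180). I'll insert the held pack.

Request:
carry_out(motion=[[[0, -0.1, 0], 0], [[-0.005, -0.2, 0], 0], [[-0.01, -0.284, 0], 0], [[-0.01, -0.284, 0], 0], [[-0.01, -0.284, 0.1], 0], [[-0.01, -0.284, 0.2], 0], [[-0.01, -0.284, 0.27], 0], [[-0.01, -0.284, 0.33], 0], [[-0.01, -0.284, 0.38], 0], [[-0.01, -0.284, 0.41], 0], [[-0.01, -0.284, 0.425], 0], [[-0.01, -0.284, 0.43], 0]])

```text
time_s: 11.65
ee_pos: [0.4847, 0.0926, 0.0545]
eef_rot: [3.142, 0.0, 3.048]
force: [0.8, -0.0, -2.3]
grip_width: 0.0358
grip_force: 39.7
```

Request:
carry_out(motion=[[[0, 0, 0.008], 0], [[0, 0, 0.012], 0], [[0, 0, 0.012], 0], [[0, 0, 0.012], 0]])

```text
time_s: 12.05
ee_pos: [0.485, 0.0926, 0.0535]
eef_rot: [3.141, 0.001, 3.048]
force: [-6.7, 0.4, 13.6]
grip_width: 0.0357
grip_force: 39.7
```

Request:
carry_out(motion=[[[0, 0, 0], 0], [[0, 0, 0], 0], [[0, 0, 0], 0], [[0, 0, 0], 0], [[0, 0, -0.1], 0], [[0, 0, -0.2], 0], [[0, 0, -0.3], 0], [[0, 0, -0.3], 0]], hand=-0.1)

```text
time_s: 12.85
ee_pos: [0.4857, 0.0926, 0.1142]
eef_rot: [3.141, 0.004, 3.048]
force: [-0.3, 0.1, 0.6]
grip_width: 0.0516
grip_force: 0.0
```

```bash
python3 -c "
from h import *
im,d=camera('wrist'); P,th=wcloud(d); ok=(d>0)&(th<1.25)
tops(P,ok,.074,.095,(.42,.56,-.02,.14))
go((478.5,26,112,174.5),(478.5,26,51,174.5))"
```

```text
[318. 220.] 4187 z 78.1 c [483.8  91.7] [36.9 67.2] 85.9
[229. 218.] 3526 z 78.3 c [478.1  24.7] [38.1 67.3] 83.2
t 12.9 pos [485.   92.5 112.7] yaw 174.7 w 51.6
(478.5, 26, 112, 174.5) [ 0.002 -0.334  0.003] 0.0
(478.5, 26, 51, 174.5) [ 0.002 -0.334  0.308] 0.0
```

Request:
carry_out(motion=[[[0, -0.12, 0], 0], [[0, -0.24, 0], 0], [[0, -0.335, 0], 0], [[0, -0.335, 0], 0], [[0, -0.335, 0.1], 0], [[0, -0.335, 0.2], 0], [[0, -0.335, 0.28], 0], [[0, -0.335, 0.305], 0], [[0, -0.335, 0.305], 0]])

```text
time_s: 13.8
ee_pos: [0.4779, 0.0262, 0.0503]
eef_rot: [-3.142, -0.002, 3.049]
force: [0.4, 0.4, -0.4]
grip_width: 0.0515
grip_force: 0.0
```

Request:
carry_out(motion=[[[0, 0, 0], 0], [[0, 0, 0], 0], [[0, 0, 0], 0], [[0, 0, 0], 0], [[0, 0, 0], 0], [[0, 0, 0], 0]], hand=1)

```text
time_s: 14.4
ee_pos: [0.4787, 0.0259, 0.0517]
eef_rot: [3.141, 0.001, 3.048]
force: [-1.3, 0.8, 5.8]
grip_width: 0.0352
grip_force: 39.8
```

Request:
carry_out(motion=[[[0, 0, -0.05], 0], [[0, 0, -0.15], 0], [[0, 0, -0.27], 0], [[0, 0, -0.38], 0], [[0, 0, -0.44], 0], [[0, 0, -0.44], 0], [[0, 0, -0.44], 0]])

```text
time_s: 15.1
ee_pos: [0.478, 0.0257, 0.1384]
eef_rot: [-3.141, -0.001, 3.048]
force: [-0.1, -0.5, -2.3]
grip_width: 0.0358
grip_force: 39.8
```

```bash
python3 -c "
from h import *
go((484.5,356,140,167.5))"
```

```text
t 15.1 pos [478.   25.7 138.4] yaw 174.7 w 35.8
(484.5, 356, 140, 167.5) [ 0.121  1.647 -0.008] 0.02
```

Request:
carry_out(motion=[[[0, 0.1, 0], 0], [[0.02, 0.25, 0], 0], [[0.03, 0.4, 0], 0.005], [[0.04, 0.55, 0], 0.01], [[0.05, 0.7, 0], 0.015], [[0.06, 0.85, 0], 0.02], [[0.07, 1, 0], 0.02]])

```text
time_s: 15.8
ee_pos: [0.4823, 0.2272, 0.1375]
eef_rot: [-3.14, -0.002, 2.922]
force: [0.1, -0.4, -2.2]
grip_width: 0.0357
grip_force: 39.8
```

Request:
carry_out(motion=[[[0, 0.15, 0], 0], [[0, 0.3, 0], 0], [[0, 0.42, 0], 0], [[0, 0.5, 0], 0], [[0, 0.5, 0], 0], [[0, 0.5, 0], 0]])

```text
time_s: 16.4
ee_pos: [0.5042, 0.3233, 0.1376]
eef_rot: [-3.14, -0.002, 2.923]
force: [0.5, -0.4, -2.8]
grip_width: 0.0359
grip_force: 39.8
```

```bash
python3 -c "
from h import *
im,d=camera('wrist'); P,th=wcloud(d); ok=(d>0)&(th<1.25)
tops(P,ok,.006,.022,(.44,.54,.325,.39),40);print('pack');tops(P,ok,.063,.08,(.44,.56,.38,.46),40)
go((485,356,140,167.5),(485,356,45,167.5))"
```

```text
[347. 166.] 2726 z 14.2 c [486.6 352.6] [44.6 75.8] 78.4
pack
[430. 182.] 3097 z 71.9 c [500.9 422.5] [37.4 68.6] 77.0
t 16.4 pos [504.3 323.1 138.1] yaw 167.5 w 36.0
(485, 356, 140, 167.5) [ 0.13  0.14 -0.01] -0.0
(485, 356, 45, 167.5) [0.129 0.14  0.465] -0.0
```

Request:
carry_out(motion=[[[0.06, 0.06, 0], 0], [[0.125, 0.13, 0], 0], [[0.125, 0.13, 0], 0], [[0.125, 0.13, 0.1], 0], [[0.125, 0.13, 0.2], 0], [[0.125, 0.13, 0.29], 0], [[0.125, 0.13, 0.35], 0], [[0.125, 0.13, 0.4], 0], [[0.125, 0.13, 0.44], 0], [[0.125, 0.13, 0.465], 0], [[0.125, 0.13, 0.48], 0], [[0.125, 0.13, 0.483], 0]])

```text
time_s: 17.65
ee_pos: [0.486, 0.3547, 0.0437]
eef_rot: [3.141, 0.0, 2.923]
force: [-7.6, -5.4, 13.7]
grip_width: 0.036
grip_force: 39.9
```

Request:
carry_out(motion=[[[0, 0, 0], 0], [[0, 0, 0], 0]])

```text
time_s: 17.85
ee_pos: [0.486, 0.3547, 0.0438]
eef_rot: [3.141, 0.0, 2.923]
force: [-5.8, -3.7, 6.8]
grip_width: 0.0358
grip_force: 39.9
```

Seated at the expected height. I'll release it and move over to fresh_pack_2.

Request:
carry_out(motion=[[[0, 0, 0], 0], [[0, 0, 0], 0], [[0, 0, 0], 0], [[0, 0, 0], 0], [[0, 0, -0.1], 0], [[0, 0, -0.2], 0], [[0, 0, -0.3], 0], [[0, 0, -0.35], 0], [[0, 0, -0.35], 0]], hand=-0.12)

```text
time_s: 18.75
ee_pos: [0.4864, 0.3549, 0.1136]
eef_rot: [3.14, 0.002, 2.923]
force: [-0.6, -0.6, 0.0]
grip_width: 0.0528
grip_force: 0.0
```

```bash
python3 -c "
from h import *
im,d=camera('wrist'); P,th=wcloud(d); ok=(d>0)&(th<1.25)
tops(P,ok,.063,.085,(.44,.56,.31,.46),40)
go((500.5,422.3,112,167),(500.5,422.3,43,167))"
```

```text
[317. 218.] 3977 z 70.4 c [485.6 353.6] [36.7 67.1] 76.2
[407. 215.] 3475 z 70.3 c [499.4 422.6] [37.4 67.1] 76.3
t 18.8 pos [486.  354.7 112.3] yaw 167.5 w 52.3
(500.5, 422.3, 112, 167) [0.002 0.346 0.002] 0.001
(500.5, 422.3, 43, 167) [0.003 0.346 0.347] 0.001
```

Request:
carry_out(motion=[[[0, 0.12, 0], 0], [[0, 0.24, 0], 0], [[0, 0.346, 0], 0], [[0, 0.346, 0], 0], [[0, 0.346, 0.1], 0], [[0, 0.346, 0.2], 0], [[0, 0.346, 0.3], 0], [[0, 0.346, 0.345], 0], [[0, 0.346, 0.345], 0]])

```text
time_s: 19.7
ee_pos: [0.5003, 0.4212, 0.0417]
eef_rot: [-3.139, -0.002, 2.922]
force: [-0.6, -0.4, 0.0]
grip_width: 0.0529
grip_force: 0.0
```

Request:
carry_out(motion=[[[0, 0, 0], 0], [[0, 0, 0], 0], [[0, 0, 0], 0], [[0, 0, 0], 0], [[0, 0, 0], 0], [[0, 0, 0], 0]], hand=1)

```text
time_s: 20.3
ee_pos: [0.5014, 0.4225, 0.0446]
eef_rot: [3.14, 0.001, 2.923]
force: [-0.7, -0.6, 6.5]
grip_width: 0.0358
grip_force: 40.0
```

Request:
carry_out(motion=[[[0, 0, -0.05], 0], [[0, 0, -0.15], 0], [[0, 0, -0.27], 0], [[0, 0, -0.39], 0], [[0, 0, -0.48], 0], [[0, 0, -0.48], 0], [[0, 0, -0.48], 0]])

```text
time_s: 21.0
ee_pos: [0.5007, 0.422, 0.139]
eef_rot: [-3.141, -0.0, 2.923]
force: [0.0, -0.0, -2.0]
grip_width: 0.0359
grip_force: 40.0
```

```bash
python3 -c "
from h import *
go((478.5,23.5,138,174.5))"
```

```text
t 21.0 pos [500.7 422.  139. ] yaw 167.5 w 35.9
(478.5, 23.5, 138, 174.5) [-0.324 -1.969  0.006] -0.02
```

Request:
carry_out(motion=[[[-0.02, -0.1, 0], 0], [[-0.04, -0.25, 0], 0], [[-0.06, -0.4, 0], -0.005], [[-0.09, -0.55, 0], -0.01], [[-0.11, -0.7, 0], -0.015], [[-0.14, -0.85, 0], -0.02], [[-0.16, -1, 0], -0.02]])

```text
time_s: 21.7
ee_pos: [0.488, 0.2185, 0.138]
eef_rot: [-3.141, -0.002, 3.05]
force: [-0.4, 0.2, -1.8]
grip_width: 0.0355
grip_force: 40.0
```

```bash
python3 -c "
from h import *
go((478.5,23.5,138,174.5))"
```

```text
t 21.7 pos [488.  218.5 138. ] yaw 174.7 w 35.5
(478.5, 23.5, 138, 174.5) [-0.042 -0.975  0.001] 0.001
```

Request:
carry_out(motion=[[[0, -0.12, 0], 0], [[-0.01, -0.27, 0], 0], [[-0.02, -0.42, 0], 0], [[-0.03, -0.55, 0], 0], [[-0.035, -0.65, 0], 0], [[-0.04, -0.72, 0], 0], [[-0.04, -0.72, 0], 0], [[-0.04, -0.72, 0], 0]])

```text
time_s: 22.5
ee_pos: [0.4832, 0.0762, 0.139]
eef_rot: [3.142, -0.001, 3.048]
force: [0.3, 0.6, -1.8]
grip_width: 0.0358
grip_force: 40.0
```

```bash
python3 -c "
from h import *
im,d=camera('wrist'); P,th=wcloud(d); ok=(d>0)&(th<1.25)
tops(P,ok,.014,.030,(.43,.53,-.01,.055),40)
go((478.5,23.5,138,174.5),(478.5,23.5,52.5,174.5))"
```

```text
[263. 197.] 3115 z 22.0 c [478.6  21.8] [43.2 75.4] 84.3
t 22.6 pos [483.3  76.5 139.1] yaw 174.7 w 35.7
(478.5, 23.5, 138, 174.5) [-0.001 -0.266  0.006] 0.001
(478.5, 23.5, 52.5, 174.5) [-0.001 -0.266  0.433] 0.001
```

Request:
carry_out(motion=[[[0, -0.1, 0], 0], [[0, -0.2, 0], 0], [[0, -0.271, 0], 0], [[0, -0.271, 0], 0], [[0, -0.271, 0.12], 0], [[0, -0.271, 0.23], 0], [[0, -0.271, 0.3], 0], [[0, -0.271, 0.36], 0], [[0, -0.271, 0.4], 0], [[0, -0.271, 0.425], 0], [[0, -0.271, 0.44], 0], [[0, -0.271, 0.443], 0]])

```text
time_s: 23.75
ee_pos: [0.4785, 0.0222, 0.0524]
eef_rot: [3.141, 0.0, 3.049]
force: [-13.7, 2.7, 27.3]
grip_width: 0.0358
grip_force: 40.0
```

Request:
carry_out(motion=[[[0, 0, 0], 0], [[0, 0, 0], 0]])

```text
time_s: 23.95
ee_pos: [0.4785, 0.0222, 0.0524]
eef_rot: [3.141, 0.001, 3.049]
force: [-10.6, 1.4, 17.1]
grip_width: 0.0356
grip_force: 40.0
```

Seated. I'll release and go for flat_pack_1 on the mat.

Request:
carry_out(motion=[[[0, 0, 0], 0], [[0, 0, 0], 0], [[0, 0, 0], 0], [[0, 0, 0], 0], [[0, 0, -0.1], 0], [[0, 0, -0.2], 0], [[0, 0, -0.32], 0], [[0, 0, -0.42], 0], [[0, 0, -0.42], 0]], hand=-0.1)

```text
time_s: 24.85
ee_pos: [0.4795, 0.0219, 0.1371]
eef_rot: [3.141, 0.004, 3.048]
force: [0.5, -0.7, 0.1]
grip_width: 0.0519
grip_force: 0.0
```

```bash
python3 -c "
from h import *
im,d=camera('wrist'); P,th=wcloud(d); ok=(d>0)&(th<1.25)
tops(P,ok,.074,.095,(.42,.56,-.02,.14))
go((589,227.5,136,170),(589,227.5,32,170))"
```

```text
[318. 210.] 3473 z 78.1 c [476.   21.3] [37. 67.] 85.8
[403. 210.] 3074 z 77.9 c [484.1  91.3] [37.1 67.3] 85.9
t 24.9 pos [478.8  21.9 135.5] yaw 174.7 w 51.6
(589, 227.5, 136, 170) [-0.453  1.075 -0.002] 0.013
(589, 227.5, 32, 170) [-0.452  1.075  0.518] 0.013
```

Request:
carry_out(motion=[[[-0.08, 0.18, 0], 0], [[-0.16, 0.38, 0], 0.005], [[-0.25, 0.58, 0], 0.01], [[-0.33, 0.78, 0], 0.013], [[-0.42, 0.95, 0], 0.013], [[-0.453, 1, 0], 0.013], [[-0.453, 1, 0], 0.013]])

```text
time_s: 25.6
ee_pos: [0.5869, 0.2137, 0.1326]
eef_rot: [-3.14, -0.002, 2.968]
force: [-0.2, -0.7, 0.6]
grip_width: 0.052
grip_force: 0.0
```

```bash
python3 -c "
from h import *
im,d=camera('wrist'); P,th=wcloud(d); ok=(d>0)&(th<1.25)
tops(P,ok,.05,.072,(.52,.67,.15,.30))
go((589,227.5,120,170),(589,227.5,32,170))"
```

```text
[335. 208.] 3107 z 60.1 c [588.9 225.8] [36.2 66.8] 79.7
t 25.6 pos [586.5 212.7 132.9] yaw 170.0 w 51.7
(589, 227.5, 120, 170) [0.001 0.075 0.065] 0.0
(589, 227.5, 32, 170) [-0.     0.076  0.505] 0.0
```

Request:
carry_out(motion=[[[0, 0.075, 0], 0], [[0, 0.075, 0], 0], [[0, 0.075, 0.1], 0], [[0, 0.075, 0.2], 0], [[0, 0.075, 0.3], 0], [[0, 0.075, 0.4], 0], [[0, 0.075, 0.47], 0], [[0, 0.075, 0.51], 0], [[0, 0.075, 0.51], 0]])

```text
time_s: 26.55
ee_pos: [0.5894, 0.2271, 0.0321]
eef_rot: [-3.141, -0.001, 2.967]
force: [0.8, 0.0, 0.0]
grip_width: 0.0513
grip_force: 0.0
```

Request:
carry_out(motion=[[[0, 0, 0], 0], [[0, 0, 0], 0], [[0, 0, 0], 0], [[0, 0, 0], 0], [[0, 0, 0], 0], [[0, 0, 0], 0]], hand=1)

```text
time_s: 27.15
ee_pos: [0.5902, 0.2276, 0.0338]
eef_rot: [3.141, 0.001, 2.967]
force: [-0.7, 0.3, 5.7]
grip_width: 0.0362
grip_force: 40.0
```

Request:
carry_out(motion=[[[0, 0, -0.05], 0], [[0, 0, -0.15], 0], [[0, 0, -0.27], 0], [[0, 0, -0.4], 0], [[0, 0, -0.53], 0], [[0, 0, -0.53], 0], [[0, 0, -0.53], 0]])

```text
time_s: 27.85
ee_pos: [0.5895, 0.2273, 0.1384]
eef_rot: [-3.141, -0.0, 2.967]
force: [0.5, -0.8, -2.4]
grip_width: 0.0357
grip_force: 40.0
```

```bash
python3 -c "
from h import *
go((501,422.3,138,167.3))"
```

```text
t 27.9 pos [589.5 227.3 138.4] yaw 170.0 w 35.7
(501, 422.3, 138, 167.3) [0.605 0.883 0.002] 0.007
```

Request:
carry_out(motion=[[[0.07, 0.1, 0], 0], [[0.16, 0.23, 0], 0.003], [[0.25, 0.37, 0], 0.005], [[0.34, 0.5, 0], 0.007], [[0.43, 0.6, 0], 0.007], [[0.5, 0.64, 0], 0.007], [[0.55, 0.65, 0], 0.007], [[0.55, 0.65, 0], 0.007], [[0.55, 0.65, 0], 0.007]])

```text
time_s: 28.75
ee_pos: [0.5044, 0.3737, 0.1388]
eef_rot: [-3.141, 0.0, 2.922]
force: [0.6, -1.0, -2.6]
grip_width: 0.0358
grip_force: 40.0
```

```bash
python3 -c "
from h import *
im,d=camera('wrist'); P,th=wcloud(d); ok=(d>0)&(th<1.25)
tops(P,ok,.006,.022,(.44,.56,.39,.46),40)
go((501,422,138,167.3),(501,422,45.8,167.3))"
```

```text
[362. 127.] 287 z 12.0 c [444.8 426. ] [68.9  4.9] 79.1
[367. 180.] 3052 z 13.8 c [500.6 422.1] [43.4 75.3] 78.8
t 28.8 pos [504.6 373.6 138.8] yaw 167.4 w 35.7
(501, 422, 138, 167.3) [0.07  0.232 0.004] 0.0
(501, 422, 45.8, 167.3) [0.07  0.232 0.465] 0.0
```

Request:
carry_out(motion=[[[0.03, 0.1, 0], 0], [[0.06, 0.2, 0], 0], [[0.07, 0.232, 0], 0], [[0.07, 0.232, 0], 0], [[0.07, 0.232, 0.12], 0], [[0.07, 0.232, 0.24], 0], [[0.07, 0.232, 0.33], 0], [[0.07, 0.232, 0.39], 0], [[0.07, 0.232, 0.43], 0], [[0.07, 0.232, 0.455], 0], [[0.07, 0.232, 0.47], 0], [[0.07, 0.232, 0.474], 0]])

```text
time_s: 30.0
ee_pos: [0.5008, 0.4229, 0.0458]
eef_rot: [3.141, 0.001, 2.923]
force: [-6.2, -6.2, 13.4]
grip_width: 0.0355
grip_force: 40.0
```

Request:
carry_out(motion=[[[0, 0, 0], 0], [[0, 0, 0], 0]])

```text
time_s: 30.2
ee_pos: [0.5008, 0.4229, 0.0458]
eef_rot: [3.141, 0.001, 2.923]
force: [-4.1, -4.1, 6.6]
grip_width: 0.0358
grip_force: 40.0
```

Request:
carry_out(motion=[[[0, 0, 0], 0], [[0, 0, 0], 0], [[0, 0, 0], 0], [[0, 0, 0], 0], [[0, 0, -0.1], 0], [[0, 0, -0.25], 0], [[0, 0, -0.4], 0], [[0, 0, -0.55], 0], [[0, 0, -0.7], 0], [[0, 0, -0.7], 0], [[0, 0, -0.7], 0]], hand=-0.12)

```text
time_s: 31.3
ee_pos: [0.5005, 0.4229, 0.1841]
eef_rot: [3.141, 0.0, 2.923]
force: [0.1, -0.4, -0.4]
grip_width: 0.0525
grip_force: 0.0
```

```bash
python3 - <<'E'
from h import *
im,d=camera('wrist'); P,th=wcloud(d); ok=(d>0)&(th<1.25)
tops(P,ok,.063,.085,(.43,.57,.31,.47)); tops(P,ok,.07,.095,(.42,.56,-.02,.14))
im,d=camera("side"); P=cloud("side",d); tops(P,d>0,.063,.1,(.42,.57,-.02,.47))
cv2.imwrite("pics/end.png",cv2.resize(im[150:340,280:430],None,fx=3,fy=3))
go()
E
```

```text
[318. 197.] 2509 z 70.6 c [499.6 421.5] [37.1 68.5] 77.3
[249. 198.] 2329 z 70.8 c [485.9 353.5] [37.4 69. ] 76.5
[ 69. 240.] 954 z 79.3 c [484.   93.3] [36.6 67.5] 87.6
[ 41. 244.] 774 z 79.5 c [476.7  22.4] [38.2 68.7] 84.7
[360. 268.] 402 z 71.6 c [487.2 356.7] [39.6 68.4] 79.0
[350. 292.] 508 z 71.6 c [501.1 425. ] [38.4 67.6] 76.9
t 31.4 pos [500.  422.6 182.6] yaw 167.5 w 52.4
```

View pics/end.png

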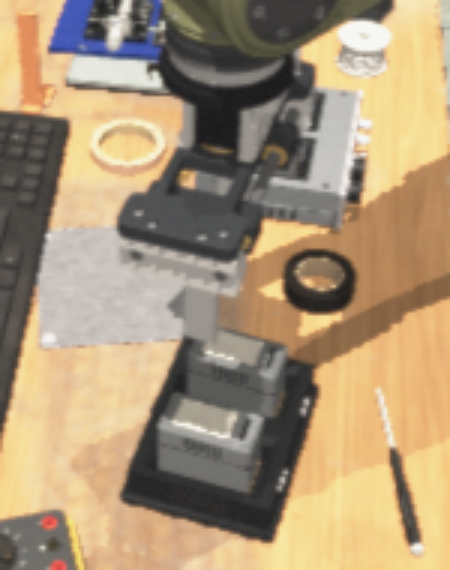

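The view shows the mat clear and two packs seated in the charger at crop pixels (240,365) and (205,440). Depth puts the preamplifier pack tops at 79–80 mm and the charger pack tops at 71 mm, so all four are fully down.

```bash
python3 -c "
from station import ctrl
print(ctrl.hand_in())"
```

```text
the job is handed in; nothing more can be done
None
```

The packs are swapped and the job is handed in at about 31 s: both charged packs sit fully down in the preamplifier and both flat ones in the charger by my depth measurements, none toppled; the hand-in gave no verdict.

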